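Set the length stop to the clamped chair rung

ROBOT

A 6-joint arm with a two-finger parallel gripper is mounted at the origin on the work surface. World frame = base frame: x ahead of the robot, y to its left, z up, the work surface at z = 0. Lengths are in m, angles in rad, forces in N, time in s.
With the tool pointing down it reaches from about 0.375 to 0.975 m from the base axis. Payload 3.8 kg.
Tool frame: the origin (TCP) lies on the centre line of the jaws, within the pads' length; the fingertips stand 25 mm ahead of it and the grasp point (between the pads) lies 6 mm ahead of it; z points along the fingers, y is the line along which they close (so a half turn about z gives the same grasp; the last joint's range is limited). The gripper opens to 88 mm and grips with 3 to 60 N. Pads are 18 mm wide; open, the fingers measure 123 mm over their backs; the gripper's body (75 mm by 187 mm) begins 45 mm behind the grasp point.
Start: joints at [-1.372, 0.264, 1.604, -0, 1.274, -0.037], TCP at [0.158, -0.656, 0.23] pointing down, gripper open.
Joint ranges: [-2.63, 2.63], [-0.94, 2.18], [0.31, 2.57], [-1.31, 4.45], [0, 2.66], [-2.55, 2.55]. Speed limits (rad/s): [2.57, 2.57, 3.14, 3.14, 3.14, 3.14].

INTERFACE

Orientations are given as a unit quaternion [x, y, z, w].
In Python, from workcell import manip gives the robot as it stands. The module is installed in compiled form; this text tells all that it offers.
- The arm moves only by the shell command python3 -m crank 'ROWS' [FORCE]. ROWS is a JSON object of lists of equal length, an entry for each row: "fingers": the opening in per cent of the stroke, from 0 (shut) to 100 (fully open); "translation": the shift along the tool's x, y, z in m, a list of three; "roll": the turn about the tool's z in rad. A call has 1 to 10 rows; each row is the pose to reach, as a shift and turn from the pose commanded when the call began, along the tool's axes at that moment; what a row does not reach only later rows make up. A row lasts 1/8 s, in which the tool goes at most 62.5 mm and 10.7 degrees, less where a joint would pass 70% of its speed; a pose out of reach is approached as far as the arm can. A call with a gripper value outside its range is refused whole. The fingers move at their own pace and stop on an object; FORCE is the grip in N (left out, the last holds). Time passes only in rows, so rows that repeat a pose let the fingers close. It gives the time, the measured TCP pose, the force, the opening and the grip force at its end, in the units of the state.
- manip.get_state(): the state, without advancing time (a new reading comes with each control period).
- manip.camera(name): name is "side" or "top" or "wrist"; returns a dict with "frame" (420x560x3 uint8, red, green, blue), "depth" (420x560 float32, m along the optical axis (not along the pixel's ray), 0 where there is no reading), "intrinsics" (3x3 intrinsics, pixels), "origin" and "attitude" of the camera in the world. Camera axes: x right, y up, looking along -z (the intrinsics and any distortion apply to the point x, -y, -z); pixel columns grow to the right and rows downward; lengths in m; the calibration is good to about 2 mm. A picture is of the moment at which its call begins.
- manip.job_done(): hands the job in; it is judged then, once.
The state is a dict: "time_s": time; "joint_positions": joint angles; "joint_vel": joint speeds; "joint_torque": joint torques, N m; "eef_pos": TCP position; "tool_rot": TCP orientation; "wrist_force": force on the tool from outside, world axes, zero at the start; "torque": the same for the moment, N m; "grip_width": opening from 0.0 (shut) to 1.0 (fully open); "finger_force": force on a finger pad.
Only numpy, scipy, OpenCV 4.12 (cv2) and the standard library are available. Lean on these libraries where they do the work, as an engineer would, in place of code of your own. Each camera call takes 0.05 s, during which the arm holds its last target. There are 200 camera calls.

TASK

On the bench lies a grey jig board with two parallel lanes, each with a sliding stop on a track and a clamp; a turned chair rung is clamped in one of the lanes. Slide the stop of that lane along its track until it sits up against the end of the rung, and let go of it. Leave the other lane's stop where it is.

Things in the scene. Friction and masses are not known exactly. Their poses are not given: they have to be found in the camera images.
- jig: Grey-faced board fixed to the bench, 210 mm (x) by 460 mm (y, from -190 to +270), 18 mm thick. Origin: on the bench surface, on the middle line between its two lanes, which run along y: near lane at x = -55 mm, far lane at x = +55 mm. Stops at the -y end, clamps at the +y end; a dark strip 12 mm high divides the lanes.
- near_stop_grip (a point): Stop in the lane nearer to the robot: aluminium carriage 44 mm across the track, 40 along it, top 52 mm above the bench; on it an upright black grip 24 mm across x 28 along x 42 tall. Point: centre of the grip's top, 94 mm above the bench. The face that meets the rung is 20 mm from it towards jig +y. Slides along jig y only (y -150 to +50 mm), resists with 3 N, stays where left, is blocked by the rung.
- far_stop_grip (a point): Stop in the lane farther from the robot: aluminium carriage 44 mm across the track, 40 along it, top 52 mm above the bench; on it an upright black grip 24 mm across x 28 along x 42 tall. Point: centre of the grip's top, 94 mm above the bench. The face that meets the rung is 20 mm from it towards jig +y. Slides along jig y only (y -150 to +50 mm), resists with 3 N, stays where left, is blocked by the rung.
- rung_end (a point): Centre of the rung's end face towards the stop, 36 mm above the bench. Pale wooden rod along jig y, 28 mm thick, with a tenon 20 mm thick and 22 long at each end, 220 mm long from here towards +y; firmly clamped, in the near or far lane. Its clamp (60 mm wide, 94 mm above the bench with its black knob) begins 82 mm from here. The other lane has an equal clamp, empty.

How it is judged:
At the end, for the whole second after the job is handed in: The stop in the rung's lane stands with its front face less than 12 mm from the rung's end (its grip less than 32 mm from it horizontally), and the other lane's stop is within 10 mm of where it began (((x of rung_end in the frame of jig below 0 m and horizontal distance between near_stop_grip and rung_end below 0.032 m and not (distance of far_stop_grip from where it was at the start of the episode above 0.01 m)) or (x of rung_end in the frame of jig above 0 m and horizontal distance between far_stop_grip and rung_end below 0.032 m and not (distance of near_stop_grip from where it was at the start of the episode above 0.01 m)))); the robot touches nothing.
It fails at once if the stop of the lane without a rung was moved by more than 10 mm ((x of rung_end in the frame of jig below 0 m and distance of far_stop_grip from where it was at the start of the episode above 0.01 m) or (x of rung_end in the frame of jig above 0 m and distance of near_stop_grip from where it was at the start of the episode above 0.01 m)).
It also fails if it takes over 29 s, if anything falls off the work surface, if the arm or the gripper's body presses on something with over 40 N, if the wrist force passes 120 N, or if a joint passes its speed limit or range.

## Working session

There is one attempt and no reset: what is moved stays moved. The work goes in short steps, Python scripts to look and compute and a shell command to move; the robot and the scene stay as the last step left them, time stands still between calls to the robot, and variables do not carry over. Pictures are saved under pics/ and viewed, at most 10 in all, crops included, and the job is handed in when it is done.

```bash
mkdir -p pics; cat > h.py <<'E'
import numpy as np, cv2, pickle
from workcell import manip
from scipy.spatial.transform import Rotation as R
def snap(n,tag):
    c=manip.camera(n); cv2.imwrite(f'pics/{tag}.png',c['frame'][:,:,::-1]); pickle.dump(c,open(f'{tag}.pkl','wb')); return c
def att(c):
    a=np.array(c['attitude'],float); return a if a.shape==(3,3) else R.from_quat(a.ravel()).as_matrix()
def cloud(c):
    d=c['depth']; K=np.array(c['intrinsics']); v,u=np.mgrid[:d.shape[0],:d.shape[1]]
    p=np.stack([(u-K[0,2])/K[0,0]*d,-(v-K[1,2])/K[1,1]*d,-d],-1)
    return p@att(c).T+np.array(c['origin'])
def ray(c,u,v,z):
    K=np.array(c['intrinsics']); r=att(c)@np.array([(u-K[0,2])/K[0,0],-(v-K[1,2])/K[1,1],-1]); o=np.array(c['origin'])
    return o+r*(z-o[2])/r[2]
E
python3 - <<'E'
from h import *
for n in('top','side'):
    c=snap(n,n+'0'); print(n,c['origin'],c['attitude'],c['intrinsics'],[k for k in c])
s=manip.get_state(); print(s['time_s'],s['eef_pos'],s['tool_rot'],s['grip_width'])
E
```

```text
top [ 0.39705669 -0.06260507  0.89425613] [-0.07349839  0.05737294  0.70821719 -0.69981051] [[538.86876818   0.         281.02026384]
 [  0.         538.86876818 201.39056637]
 [  0.           0.           1.        ]] ['frame', 'depth', 'intrinsics', 'origin', 'attitude']
side [ 0.22594583 -0.41889616  0.50951971] [ 0.39133684 -0.14625413 -0.328146    0.84722217] [[469.73654405   0.         277.7503971 ]
 [  0.         469.73654405 210.09330304]
 [  0.           0.           1.        ]] ['frame', 'depth', 'intrinsics', 'origin', 'attitude']
0.1 [ 0.1575711  -0.655677    0.22870987] [ 9.93054666e-01  1.17649505e-01 -8.82802934e-05 -1.00838775e-03] 1.0034989795627796
```

View pics/top0.png

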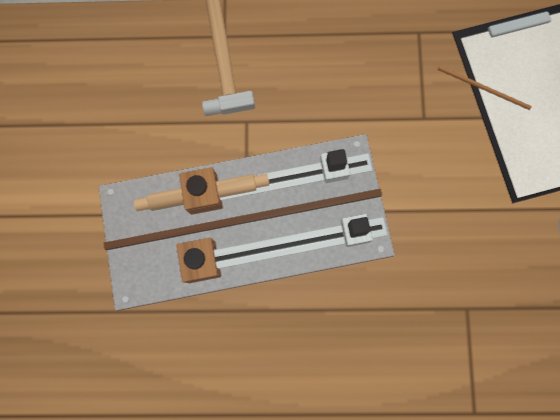

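View pics/side0.png

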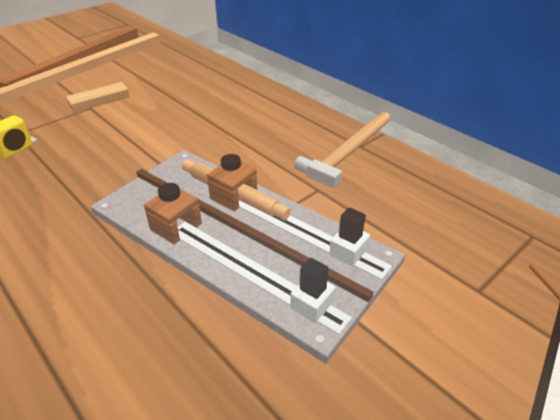

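The top view (up = +x, left = +y) shows the rung in the far lane with its end near (268,180). The far grip is near (337,160) and the near grip near (359,228). The side view agrees.

```bash
python3 - <<'E'
from h import *
c=pickle.load(open('top0.pkl','rb')); P=cloud(c)
g=c['frame'].max(-1)
def top(u,v,r=18):
    sl=np.s_[v-r:v+r,u-r:u+r]; p=P[sl]; m=(g[sl]<70)&(abs(p[...,2]-.094)<.012)
    q=p[m]; rc=cv2.minAreaRect((q[:,:2]*1000).astype(np.float32)); return np.median(q[:,2]),rc,m.sum()
print('far',top(337,160)); print('near',top(359,228))
# lane direction: divider ends at z=.030, jig top corners z=.018
a=ray(c,107,244,.03);b=ray(c,381,194,.03);print('div',a,b,np.linalg.norm(a-b),np.degrees(np.arctan2(*(a-b)[:2])))
for uv in((100,184),(367,136),(392,258),(117,308)): print('corner',ray(c,*uv,.018).round(3),P[uv[1]+(3 if uv[1]<200 else -3),uv[0]+(3 if uv[0]<200 else -3)].round(3))
# rung: pale high points beyond clamp
hsv=cv2.cvtColor(c['frame'],cv2.COLOR_RGB2HSV)
m=(P[...,2]>.035)&(P[...,2]<.06)&(hsv[...,1]>70); m[:, :222]=0; m[:160]=0;m[205:]=0;m[:,285:]=0
v,u=np.nonzero(m); i=u>=u.max()-2
print('rung end px',u.max(),v[i].mean(),P[m][i].mean(0),m.sum(), ray(c,u.max()+.5,v[i].mean(),.046))
s=manip.get_state();print(R.from_quat(s['tool_rot']).as_matrix().round(3))
E
```

```text
far (np.float64(0.09345878748096215), ((614.6084594726562, -131.06581115722656), (23.77663230895996, 25.89689064025879), 9.695655822753906), np.int64(275))
near (np.float64(0.0934078443915799), ((508.87060546875, -163.47918701171875), (23.42919921875, 27.965238571166992), 9.858642578125), np.int64(289))
div [0.49299094 0.23920105 0.03      ] [ 0.5691878  -0.20662789  0.03      ] 0.452293500557367 -9.698741944315355
corner [0.596 0.26  0.018] [0.59  0.254 0.02 ]
corner [ 0.672 -0.189  0.018] [ 0.667 -0.184  0.018]
corner [ 0.466 -0.222  0.018] [ 0.471 -0.217  0.019]
corner [0.391 0.222 0.018] [0.396 0.218 0.016]
rung end px 269 181.46153846153845 [ 0.5897209  -0.02241504  0.04405144] 685 [ 0.58923623 -0.0256752   0.046     ]
[[ 0.972  0.234 -0.   ]
 [ 0.234 -0.972  0.002]
 [ 0.    -0.002 -1.   ]]
```

Lane direction is 9.7° off world y. The far grip top measures (0.615,-0.131) at z 0.0935, and the grip-to-rung distance along the lane is about 108 mm, so travel is about 88 mm. Grasping with the jaws closing along the lane takes only a 0.067 rad roll. Moving above the grip.

```bash
python3 -m crank '{"fingers":[100,100,100,100,100,100,100,100,100,100],"translation":[[0.05,-0.035,0],[0.1,-0.07,0],[0.15,-0.105,0],[0.2,-0.14,0],[0.25,-0.175,0],[0.29,-0.2,0],[0.29,-0.2,0.01],[0.29,-0.2,0.02],[0.29,-0.2,0.02],[0.29,-0.2,0.02]],"roll":[0.01,0.02,0.03,0.04,0.05,0.067,0.067,0.067,0.067,0.067]}'
python3 - <<'E'
from h import *
s=manip.get_state();M=R.from_quat(s['tool_rot']).as_matrix();print(s['time_s'],s['eef_pos'],M.round(3));print(M.T@(np.array([.6146,-.131,.15])-s['eef_pos']))
E
```

```text
time_s: 1.35
eef_pos: [0.392, -0.395, 0.2096]
tool_rot: [0.997, 0.083, -0.0, -0.0]
wrist_force: [-0.3, 0.0, -0.0]
grip_width: 1.005
finger_force: 0.0
1.35 [ 0.39201433 -0.39498675  0.20959448] [[ 0.986  0.166 -0.001]
 [ 0.166 -0.986  0.   ]
 [-0.    -0.    -1.   ]]
[ 0.26338548 -0.22330497  0.05956393]
```

```bash
python3 -m crank '{"fingers":[100,100,100,100,100,100,100,100,100],"translation":[[0.045,-0.037,0],[0.09,-0.074,0],[0.135,-0.111,0],[0.18,-0.148,0],[0.225,-0.185,0],[0.263,-0.223,0],[0.263,-0.223,0.03],[0.263,-0.223,0.03],[0.263,-0.223,0.03]],"roll":[0,0,0,0,0,0,0,0,0]}'
python3 - <<'E'
from h import *
for n in ('wrist','side'): c=snap(n,n+'1')
c=pickle.load(open('wrist1.pkl','rb'));P=cloud(c);m=(c['frame'].max(-1)<70)&(abs(P[...,2]-.094)<.012)
n,l,st,ce=cv2.connectedComponentsWithStats(m.astype(np.uint8))
s=manip.get_state();M=R.from_quat(s['tool_rot']).as_matrix();print(s['eef_pos'])
for i in range(1,n):
    if st[i,4]>200: q=P[l==i]; rc=cv2.minAreaRect((q[:,:2]*1000).astype(np.float32));print(ce[i],rc,np.median(q[:,2]),M.T@(np.array([*np.array(rc[0])/1000,.083])-s['eef_pos']))
E
```

```text
time_s: 2.48
eef_pos: [0.6147, -0.1312, 0.1805]
tool_rot: [0.996, 0.084, 0.0, 0.0]
wrist_force: [-0.6, -0.3, 0.3]
grip_width: 0.998
finger_force: 0.0
[ 0.61518195 -0.13131945  0.181368  ]
[ 24.5657277 210.3028169] ((575.1988525390625, 85.38810729980469), (29.8658447265625, 29.78449821472168), 44.398128509521484) 0.09373075194893918 [-0.00356697 -0.2204194   0.09818168]
[280.86697783 206.47374562] ((616.0740966796875, -129.8123321533203), (21.972679138183594, 25.524459838867188), 9.809148788452148) 0.0939155377389208 [ 0.00094306 -0.00141794  0.09836886]
[294.395189   307.14089347] ((519.002685546875, -159.2186279296875), (4.647284507751465, 25.45873260498047), 10.879969596862793) 0.09089172520007102 [-0.09966722  0.01143229  0.09818772]
```

View pics/wrist1.png

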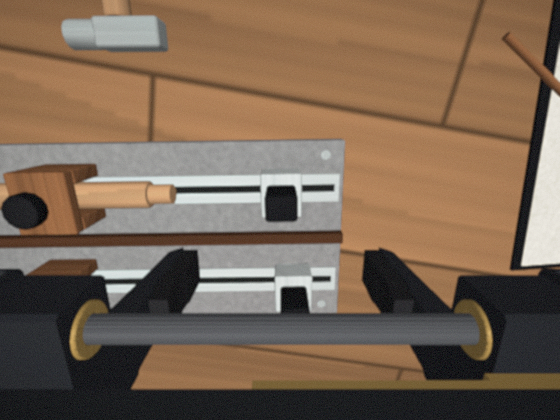

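The wrist view shows the grip at (281,206), centred between the fingers, and the rung's tenon end at about (175,193). Everything agrees within 2 mm, so I descend and close.

```bash
python3 -m crank '{"fingers":[100,100,100,100,40,30,20,20,20,20],"translation":[[0.001,-0.001,0.04],[0.001,-0.001,0.08],[0.001,-0.001,0.098],[0.001,-0.001,0.098],[0.001,-0.001,0.098],[0.001,-0.001,0.098],[0.001,-0.001,0.098],[0.001,-0.001,0.098],[0.001,-0.001,0.098],[0.001,-0.001,0.098]],"roll":[0,0,0,0,0,0,0,0,0,0]}' 15
python3 - <<'E'
from h import *
c=pickle.load(open('wrist1.pkl','rb'));P=cloud(c)
hsv=cv2.cvtColor(c['frame'],cv2.COLOR_RGB2HSV)
m=(P[...,2]>.03)&(P[...,2]<.05)&(hsv[...,1]>70); m[:,:110]=0;m[:,200:]=0;m[:170]=0;m[215:]=0
v,u=np.nonzero(m);i=u>=u.max()-2;e=P[m][i].mean(0);print(u.max(),v[i].mean(),e)
d=np.array([-.168,.986]);print('travel of face',(e[:2]-np.array([.6153,-.1304]))@d-.02, (ray(c,u.max()+.5,v[i].mean(),.04)[:2]-np.array([.6153,-.1304]))@d-.02)
E
```

```text
time_s: 3.82
eef_pos: [0.6156, -0.1291, 0.0819]
tool_rot: [0.996, 0.084, 0.0, 0.0]
wrist_force: [0.8, -4.5, 0.3]
grip_width: 0.349
finger_force: 1.5
175 193.71428571428572 [ 0.59401633 -0.02125733  0.03354418]
travel of face 0.09119032588373546 0.08677633364572732
```

```bash
python3 -m crank '{"fingers":[20,20,20,20,20,20,20,20,20,20],"translation":[[0,0,0],[0,0,0],[0,0,0],[0,-0.012,0],[0,-0.027,0],[0,-0.042,0],[0,-0.057,0],[0,-0.07,0],[0,-0.078,0],[0,-0.078,0]],"roll":[0,0,0,0,0,0,0,0,0,0]}' 15
```

```text
time_s: 5.08
eef_pos: [0.6011, -0.05, 0.0818]
tool_rot: [0.996, 0.085, -0.001, -0.001]
wrist_force: [-6.1, 0.7, 5.4]
grip_width: 0.315
finger_force: 15.0
```

```bash
python3 -m crank '{"fingers":[20,20,20,20],"translation":[[0,-0.002,0],[0,-0.004,0],[0,-0.006,0],[0,-0.006,0]],"roll":[0,0,0,0]}' 15
python3 -m crank '{"fingers":[20,20,20,20],"translation":[[0,-0.001,0],[0,-0.002,0],[0,-0.003,0],[0,-0.003,0]],"roll":[0,0,0,0]}' 15
python3 - <<'E'
from h import *
c=snap('top','top2');c=snap('side','side2')
f=c['frame'][:,:,::-1][130:300,180:420];cv2.imwrite('pics/side2c.png',cv2.resize(f,None,fx=3,fy=3,interpolation=2))
E
```

```text
time_s: 5.58
eef_pos: [0.6004, -0.0459, 0.0818]
tool_rot: [0.996, 0.084, -0.001, -0.0]
wrist_force: [-5.7, -3.6, 3.7]
grip_width: 0.314
finger_force: 15.0
time_s: 6.08
eef_pos: [0.5999, -0.0431, 0.0818]
tool_rot: [0.996, 0.084, -0.001, -0.0]
wrist_force: [-3.4, -5.4, 4.4]
grip_width: 0.316
finger_force: 15.0
```

View pics/side2c.png

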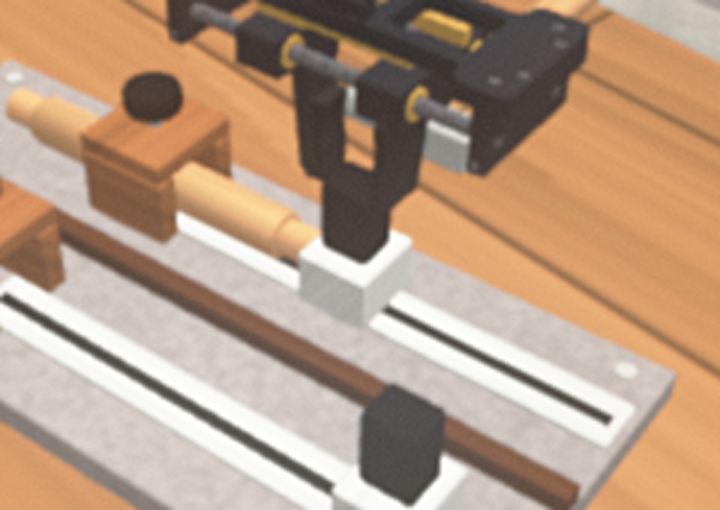

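The side crop shows the carriage's front face (310,245) almost on the tenon end, with no contact force yet. I'll creep a few millimetres more.

```bash
python3 -m crank '{"fingers":[20,20,20,20],"translation":[[0,-0.001,0],[0,-0.002,0],[0,-0.003,0],[0,-0.003,0]],"roll":[0,0,0,0]}' 15
```

```text
time_s: 6.68
eef_pos: [0.5997, -0.0418, 0.0819]
tool_rot: [0.996, 0.085, -0.001, 0.001]
wrist_force: [-4.6, -8.8, 3.1]
grip_width: 0.313
finger_force: 15.0
```

The tool moved 1.3 of the 3 mm commanded and the force rose to 9 N, so the stop is against the rung. Releasing and lifting.

```bash
python3 -m crank '{"fingers":[60,60,60,60,60,60,60,60,60,60],"translation":[[0,0.001,0],[0,0.001,0],[0,0.001,0],[0,0.001,0],[0,0.001,-0.03],[0,0.001,-0.07],[0,0.001,-0.11],[0,0.001,-0.14],[0,0.001,-0.14],[0,0.001,-0.14]],"roll":[0,0,0,0,0,0,0,0,0,0]}' 15
python3 - <<'E'
from h import *
c=snap('side','side3')
f=c['frame'][:,:,::-1][130:300,180:420];cv2.imwrite('pics/side3c.png',cv2.resize(f,None,fx=3,fy=3,interpolation=2))
P=cloud(c);m=(c['frame'].max(-1)<75)&(abs(P[...,2]-.094)<.006);m[:,:240]=0
n,l,st,ce=cv2.connectedComponentsWithStats(m.astype(np.uint8))
for i in range(1,n):
    if st[i,4]>30: print(ce[i],st[i,4],np.median(P[l==i],0))
E
```

```text
time_s: 7.92
eef_pos: [0.5998, -0.041, 0.2205]
tool_rot: [0.996, 0.084, -0.001, -0.0]
wrist_force: [-0.7, -0.3, 0.1]
grip_width: 0.602
finger_force: 0.0
[297.75862069 195.32758621] 58 [ 0.58913774 -0.05332275  0.09063274]
[312.25806452 274.84946237] 93 [ 0.49936564 -0.16964861  0.09102779]
```

View pics/side3c.png

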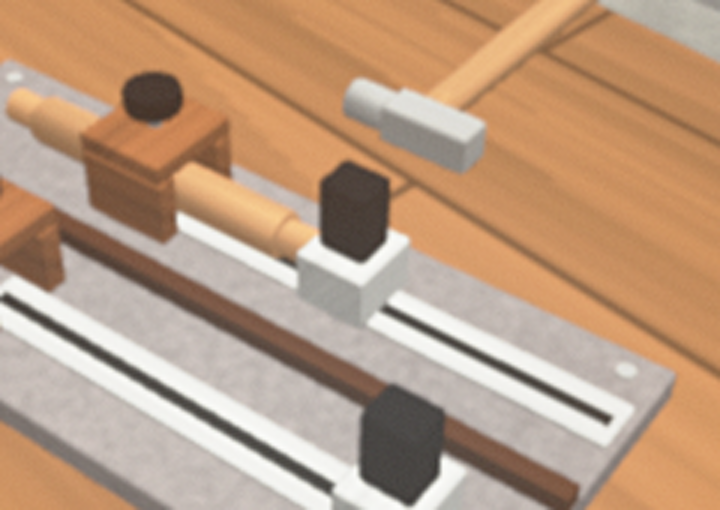

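The crop shows the tenon end meeting the stop's face at (305,245), the near stop unmoved and the gripper clear. The last TCP position puts the grip about 20 mm from the measured rung end, which matches contact.

```bash
python3 -c "
from workcell import manip; print(manip.job_done())"
```

```text
the job is handed in; nothing more can be done
None
```

The far lane's stop now sits against the end of the rung and the gripper has let go of it; the near stop was not moved, and the job was handed in at about 8 s (no verdict was returned).

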